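# Clamp the bar in the drilling jig

### The arm

A 7-joint arm with a two-finger parallel gripper is mounted at the origin on the work surface. World frame = base frame: x ahead of the robot, y to its left, z up, the work surface at z = 0. Lengths are in m, angles in rad, forces in N, time in s.
With the tool pointing down it reaches from about 0.4 to 0.85 m from the base axis. Payload 10.4 kg.
Tool frame: the origin (TCP) lies at the centre of the arm's flange, where the gripper is bolted on; the fingertips stand 173 mm ahead of it and the grasp point (between the pads) lies 155 mm ahead of it; z points along the fingers, y is the line along which they close (so a half turn about z gives the same grasp; the last joint's range is limited). The gripper opens to 85 mm and grips with 20 to 120 N. Pads are 22 mm wide; open, the fingers measure 114 mm over their backs; the gripper's body (76 mm by 85 mm) begins 54 mm behind the grasp point. The pads swing forward as they close: fully open they stand 13 mm farther back than shut.
Start: joints at [1.203, 0.332, -0.065, 1.46, 0.022, 1.35, -0.088], TCP at [0.211, -0.588, 0.405] pointing down, gripper open.
Joint ranges: [-2.6, 2.6], [-0.5, 2.12], [-1.47, 1.34], [0.16, 2.42], [-1.27, 4.41], [0.06, 2.06], [-2.6, 2.6]. Speed limits (rad/s): [2.22, 2.22, 2.79, 2.79, 3.14, 3.14, 3.14].

### API

Orientations are given as a unit quaternion [x, y, z, w].
In Python, from workcell import manip, viewer, finder gives the robot as it stands.
- The arm moves only by the tool arm_command, never from a script. Its argument "plan" is a list of rows, each an object with "dp": the shift along the tool's x, y, z in mm, a list of three; "spin": the turn about the tool's z in rad. A call has 1 to 5 rows; each row shifts and turns the commanded pose from where the row before left it, along the tool's axes as they then stand; what a row does not reach is not made up. A row lasts 1/10 s, in which the tool goes at most 50 mm and 8.59 degrees, less where a joint would pass 70% of its speed; a pose out of reach is approached as far as the arm can. A call is refused whole if a number of a shift passes 50 or a number of a turn 0.15, either way. A call with a gripper value outside its range is refused whole. "grip" is the closure, from -1 (fully open) to 1 (shut), set as the call begins (left out, the last holds). The fingers move at their own pace and stop on an object; "newtons" is the grip in N (left out, the last holds). Time passes only in rows, so rows that do not move let the fingers close. It gives the time, the measured TCP pose, the force, the opening and the grip force at its end, in the units of the state.
- manip.get_obs(): the state, without advancing time (a new reading comes with each control period).
- viewer.camera(name): name is "side" or "top" or "wrist"; returns the picture (420x560x3 uint8, blue, green, red); there is no depth.
- viewer.camera_params(name): a dict with "vertical_fov" (degrees; the focal length in pixels is half the picture's height over the tangent of half this angle, whatever the lens; pixels are square), "cx", "cy" (the principal point, pixels), "R" (3x3) and "t" (3): a world point X has camera coordinates R X + t; the wrist camera has in their place "T_tool_cam" (4x4, takes a point from camera to tool coordinates, whose origin is the TCP and whose axes are the flange's). Camera axes: x right, y down, z forward; pixel columns grow to the right and rows downward; lengths in m; the calibration is good to about 2 mm. A picture is of the moment at which its call begins: read the wrist's pose just before it. camera_params takes no time and is no camera call.
- manip.hand_in(): hands the job in; it is judged then, once.
Trained networks look in the newest picture that a camera, given by its name, has taken for a name from the list of things; names that differ only in an ending like _2 or _b are one class to them, and where a whole thing is asked for, a point or a joint stands for the part that bears it (a point fixed in the world has none). Each returns a list of dicts, best first, with "score" (0 to 1); they miss things now and then, are a little off and sometimes report something else, mostly with a low value. They report only what shows in the picture. A call takes as long as a camera call.
- finder.find_in(camera, thing): "position" ([x, y, z] in m, in world coordinates, good to about 4 mm: the middle of the surface that is visible of it).
The state is a dict: "clock": time; "joint_pos": joint angles; "joint_velocities": joint speeds; "tau": joint torques, N m; "position": TCP position; "ee_rot": TCP orientation; "ft_force": force on the tool from outside, world axes, zero at the start; "torque": the same for the moment, N m; "grip_width": opening from 0.0 (shut) to 1.0 (fully open); "grasp_force": force on a finger pad.
Only numpy, scipy, OpenCV 4.12 (cv2) and the standard library are available. Lean on these libraries where they do the work, as an engineer would, in place of code of your own. Each camera call takes 0.05 s, during which the arm holds its last target. There are 200 camera calls.

### The job

In the drilling jig, push the steel flat bar along its channel with the fingertips until its end is fully home against the end stop; then flip the toggle clamp's handle over past centre so that it snaps shut and the clamp's pad presses on the bar. Only push: do not lift the bar, and leave everything else as it stands.

Things in the scene. Friction and masses are not known exactly. Their poses are not given: they have to be found in the camera images.
- jig: the fixed jig: a dark steel base plate 12 mm thick. Origin on the table top, under the channel's middle line; z up; +y along the channel away from the end stop, +x across the channel to the toggle clamp's side (away from the robot). Plate: jig x -60 to 115, y -125 to 120 mm. Channel: x -16.5 to 16.5 mm between two guides 12 mm wide, 6 mm above the plate, open at its +y end.
- stop_face (a point): centre of the face of the end stop that the bar must meet: jig (0, -100, 18) mm. The stop is a steel block 60 mm long in x, 16 mm thick, 26 mm high above the plate.
- bar: the loose workpiece, about 0.5 kg: a flat steel bar 30 (x) x 170 (y) x 12 mm lying in the channel on the plate, an upright pin 14 mm thick standing on it 15 mm from its outer (+y) end. Origin: centre of its underside; axes as the jig's. It starts 25 to 60 mm short of the stop and slides home in jig -y, pushed at the pin or at its outer end face, with 2 to 7 N.
- bar_end (a point): centre of the bar's inner end face, 85 mm from the bar's origin in -y and 6 mm above its underside; it must meet stop_face
- bar_pin (a point): point on the axis of the bar's upright pin, at bar (0, 70, 37) mm: 25 mm above the bar's upper face, 26 mm below the pin's top
- clamp_handle (a joint): toggle handle's angle, rad: 0 = open, leaning 0.75 from vertical to jig +x; grows as it swings up and over to jig -x; 0.6 = centre, leaning 0.15 to +x; 1.2 = end, leaning 0.45 to -x. A spring drives it from the centre to the nearer end (about 0.44 N m at the ends, none at the centre: about 8 N on the grip at the start). Shut on the bar it rests at 1.1 to 1.2.
- handle_tip (a point): end of the handle's axis, 95 mm from its hinge, which runs along jig y through jig (75, -45, 55) mm. A steel rod with a black plastic grip 16 mm thick over its outer 57 mm; the round end reaches 8 mm past this point. Open: tip at jig (140, -45, 125) mm; shut: at (34, -45, 141) mm.
- clamp_arm: the clamp's hold-down arm, linked to the handle: 62 mm long, 14 mm wide, with a spindle and a round black rubber pad 18 mm across at its end. Origin at its hinge, jig (55, -45, 50) mm. Open: points steeply up, reaching 120 mm above the table; shut: level to jig -x, its pad on the bar at jig (0, -45) mm.
- spigot: bystander: upright steel cylinder, 22 mm diameter, 55 mm high, loose on the jig's plate on the robot's side of the channel; origin at centre of its underside
- collar: bystander: dark steel ring, 30 mm diameter, 22 mm high, loose on the jig's plate on the far side, some 10 cm along from the clamp; origin at centre of its underside
- paint_tin: bystander: paint tin, 100 mm diameter, 120 mm high; origin at centre of its underside
- hammer: bystander: hammer lying down, 260 mm long; origin midway along, on the table
- spanner: bystander: spanner lying down, 180 mm long; origin midway along, on the table
- tape: bystander: roll of tape lying flat, 100 mm diameter, 25 mm high; origin at centre of its underside
- mug: bystander: mug, 80 mm diameter, 90 mm high; origin at centre of its underside
- offcut: bystander: steel offcut lying flat, 40 x 120 x 12 mm; origin at centre of its underside

How it is judged:
By the outcome, as a careful person would: the job done as asked, in the order asked, and still so for the second after the job is handed in, with the robot touching nothing.
It also fails if it takes over 43 s, if anything falls off the work surface, if the arm or the gripper's body presses on something with over 40 N, if the wrist force passes 120 N, or if a joint passes its speed limit or range.

## Working session

There is one attempt and no reset: what is moved stays moved. The work goes in short steps, Python scripts to look and compute and a tool call to move; the robot and the scene stay as the last step left them, time stands still between calls to the robot, and variables do not carry over. Pictures are saved under pics/ and viewed, at most 10 in all, crops included, and the job is handed in when it is done.

Besides the shell and the picture viewer there is one more tool, called after ">>>" by a JSON object that holds its "fn" and its "kwargs", one argument or row to a line. arm_command: Moves the arm, as the interface text tells. Its arguments: {"type":"object","properties":{"plan":{"type":"array","items":{"type":"object","properties":{"dp":{"type":"array","items":{"type":"number"}},"spin":{"type":"number"}}}},"grip":{"type":"number"},"newtons":{"type":"number"}},"required":["plan"]}

```bash
mkdir -p pics
python3 - <<'E'
from workcell import manip, viewer, finder
import cv2,numpy as np
o=manip.get_obs();print({k:np.round(v,3).tolist() for k,v in o.items()})
for c in ["side","top"]:
    im=viewer.camera(c);cv2.imwrite(f"pics/{c}0.png",im)
    p=viewer.camera_params(c);print(c,p)
    for t in ["jig","bar","bar_pin","stop_face","bar_end","handle_tip","clamp_handle","clamp_arm","spigot","collar","paint_tin","mug"]:
        r=finder.find_in(c,t)
        print(c,t,[(np.round(d["position"],4).tolist(),round(d["score"],2)) for d in r[:2]])
print(viewer.camera_params("wrist"))
E
```

```text
{'clock': 0.0, 'joint_pos': [1.203, 0.333, -0.065, 1.461, 0.022, 1.35, -0.089], 'joint_velocities': [0.0, -0.001, 0.001, 0.0, 0.001, -0.001, 0.001], 'tau': [0.0, -62.546, 0.049, -39.161, 0.016, 0.01, 0.0], 'position': [0.211, -0.588, 0.404], 'ee_rot': [0.985, 0.172, -0.0, -0.001], 'ft_force': [0.053, -0.07, 0.207], 'torque': [0.033, -0.018, -0.008], 'grasp_force': 0.0, 'grip_width': 1.0}
side {'vertical_fov': 53.39794821115829, 'cx': 285.58850642026584, 'cy': 215.1653150500011, 'R': array([[-0.96677202, -0.25520012, -0.01499165],
       [-0.17414636,  0.70037994, -0.6922001 ],
       [ 0.1871494 , -0.66658895, -0.72154991]]), 't': array([0.55028473, 0.16114883, 1.06134617])}
side jig [([0.5386, 0.0375, 0.009], 0.68)]
side bar [([0.4909, 0.0695, 0.0221], 0.95)]
side bar_pin [([0.4897, 0.0707, 0.0205], 0.93)]
side stop_face [([0.5333, 0.0408, 0.0101], 0.96), ([0.3642, -0.3011, 0.0055], 0.27)]
side bar_end [([0.4928, 0.0704, 0.0265], 0.65), ([0.6132, 0.0053, 0.1022], 0.35)]
side handle_tip [([0.616, 0.003, 0.1019], 0.76)]
side clamp_handle [([0.489, 0.0719, 0.0274], 0.67), ([0.6984, 0.3
[... 925 characters left out ...]
.0133, 0.0966], 0.68)]
top clamp_arm [([0.4898, 0.0647, 0.0251], 0.66), ([0.5322, -0.0132, 0.0942], 0.57)]
top spigot [([0.4546, 0.006, 0.0723], 0.63)]
top collar []
top paint_tin [([0.718, -0.3096, 0.1208], 0.75)]
top mug [([0.3838, 0.4307, 0.0362], 0.87)]
{'vertical_fov': 69.42658949211292, 'cx': 285.7695127983361, 'cy': 207.61545695685032, 'T_tool_cam': array([[ 3.06141500e-04, -9.48499806e-01, -3.16777564e-01,
         8.07779903e-02],
       [ 9.99999841e-01,  4.40247898e-04, -3.51772370e-04,
         6.17912013e-04],
       [ 4.73116681e-04, -3.16777406e-01,  9.48499790e-01,
         3.04510435e-02],
       [ 0.00000000e+00,  0.00000000e+00,  0.00000000e+00,
         1.00000000e+00]])}
```

View images.

View pics/side0.png

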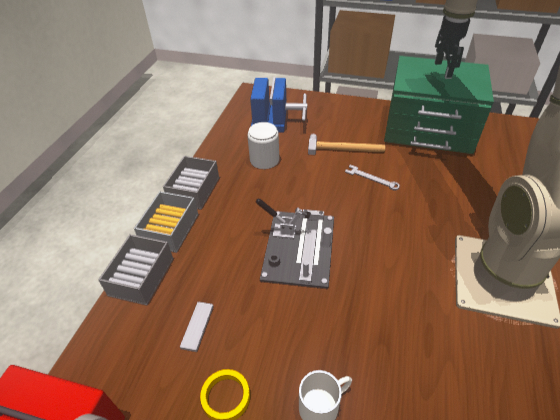

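```bash
python3 -c "
import cv2
im=cv2.imread('pics/top0.png');cv2.imwrite('pics/top0c.png',cv2.resize(im[120:320,180:380],None,fx=3,fy=3,interpolation=cv2.INTER_CUBIC))"
```

```text
(no output)
```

View pics/top0c.png

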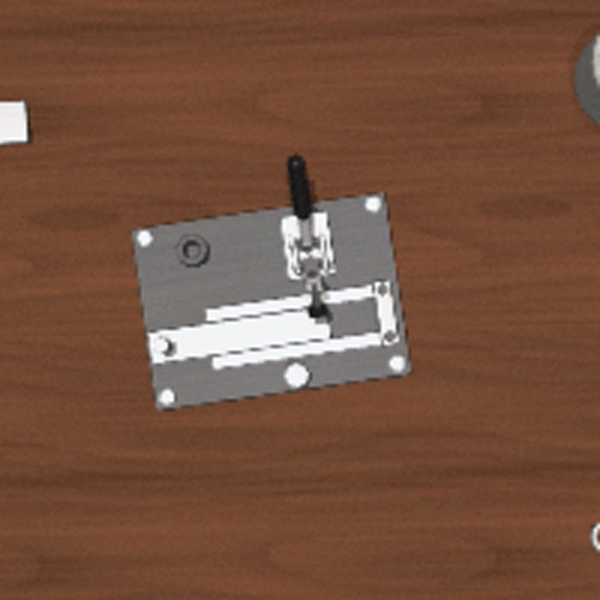

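```bash
cat > h.py <<'E'
from workcell import manip, viewer, finder
import cv2,numpy as np
from scipy.spatial.transform import Rotation as Ro
def ray(c,uv,o=None):
    p=viewer.camera_params(c);f=210/np.tan(np.radians(p["vertical_fov"]/2))
    d=np.array([(uv[0]-p["cx"])/f,(uv[1]-p["cy"])/f,1])
    if c=="wrist":
        o=o or manip.get_obs();T=np.eye(4);T[:3,:3]=Ro.from_quat(o["ee_rot"]).as_matrix();T[:3,3]=o["position"]
        M=T@p["T_tool_cam"];return M[:3,3],M[:3,:3]@d
    return -p["R"].T@p["t"],p["R"].T@d
def at(c,uv,z,o=None):
    a,d=ray(c,uv,o);return a+d*(z-a[2])/d[2]
def fit(J,W):
    J=np.array(J,float);W=np.array(W)[:,:2];a=J-J.mean(0);b=W-W.mean(0)
    th=np.arctan2((a[:,0]*b[:,1]-a[:,1]*b[:,0]).sum(),(a*b).sum())
    R=np.array([[np.cos(th),-np.sin(th)],[np.sin(th),np.cos(th)]]);t=W.mean(0)-R@J.mean(0)
    return th,t,(W-J@R.T-t)*1000
E
python3 - <<'E'
from h import *
J=np.array([(115,120),(115,-125),(-60,-125),(-60,120)])/1000
W=[at("top",(180+(u+.5)/3-.5,120+(v+.5)/3-.5),.012) for u,v in [(134,230),(384,193),(410,373),(158,410)]]
th,t,r=fit(J,W);print(th,t,np.round(r,1))
R=np.array([[np.cos(th),-np.sin(th)],[np.sin(th),np.cos(th)]])
def q(c,u,v,z):return np.round(R.T@(at(c,(180+u/3-.3,120+v/3-.3),z)[:2]-t)*1000,1)
print("bar end",q("top",330,331,.024),"outer",q("top",149,347,.024),"pin top",q("top",168,346,.075),"spigot",q("top",297,375,.067),"tip",q("top",295,158,.128),"collar",q("top",193,250,.034))
for n,j in dict(stop=(0,-100),tip=(140,-45),hinge=(75,-45)).items(): print(n,t+R@(np.array(j)/1000))
E
```

```text
0.11925518900986612 [0.4925059  0.02563077] [[-1.1 -2.6]
 [-1.   1.5]
 [ 1.2  2.4]
 [ 0.9 -1.3]]
bar end [ -8.7 -53.5] outer [  0.7 117.5] pin top [-2.1 95.1] spigot [-45.  -17.4] tip [144.9 -43.8] collar [84.7 62.9]
stop [ 0.50440317 -0.07365898]
tip [ 0.63686532 -0.00239343]
hinge [ 0.57232698 -0.01012666]
```

>>> {"fn": "arm_command", "kwargs": {
  "plan": [
    {"dp": [40,-28,0],"spin": 0.114},
    {"dp": [38,-30,0],"spin": 0.113},
    {"dp": [35,-35,0],"spin": 0},
    {"dp": [35,-35,0],"spin": 0},
    {"dp": [35,-35,0],"spin": 0}
  ],
  "grip": 1
}}

```text
clock: 1.8
position: [0.3624, -0.392, 0.405]
ee_rot: [0.998, 0.059, 0.0, 0.0]
ft_force: [1.5, -0.2, 0.4]
grip_width: 0.145
grasp_force: 0.0
```

>>> {"fn": "arm_command", "kwargs": {
  "plan": [
    {"dp": [30,-40,0],"spin": 0},
    {"dp": [30,-40,0],"spin": 0},
    {"dp": [30,-40,0],"spin": 0},
    {"dp": [30,-40,0],"spin": 0},
    {"dp": [30,-40,0],"spin": 0}
  ]
}}

```text
clock: 2.3
position: [0.4875, -0.1757, 0.4051]
ee_rot: [0.998, 0.059, 0.0, 0.0]
ft_force: [0.4, -1.8, -0.5]
grip_width: 0.003
grasp_force: 0.0
```

>>> {"fn": "arm_command", "kwargs": {
  "plan": [
    {"dp": [10,-48,0],"spin": 0},
    {"dp": [10,-48,0],"spin": 0},
    {"dp": [0,-49,0],"spin": 0},
    {"dp": [0,-49,0],"spin": 0},
    {"dp": [0,0,0],"spin": 0}
  ]
}}

```text
clock: 2.8
position: [0.483, 0.0244, 0.4054]
ee_rot: [0.998, 0.064, 0.001, -0.001]
ft_force: [-0.4, -1.8, -0.2]
grip_width: 0.003
grasp_force: 0.0
```

Run:
```python
from h import *
o=manip.get_obs();print(o["position"],o["ee_rot"],o["clock"])
im=viewer.camera("wrist");cv2.imwrite("pics/w1.png",im)
for n in ["bar_pin","handle_tip","spigot"]:
    print(n,[(np.round(d["position"],4).tolist(),round(d["score"],2)) for d in finder.find_in("wrist",n)[:2]])
```

```text
[0.4830416  0.02437248 0.40537046] [ 9.97964052e-01  6.37727551e-02  6.23189722e-04 -6.30357025e-04] 2.8
bar_pin [([0.4944, 0.0641, 0.0237], 0.69)]
handle_tip [([0.6159, -0.0022, 0.1081], 0.81)]
spigot [([0.4588, 0.005, 0.0687], 0.78)]
```

View pics/w1.png

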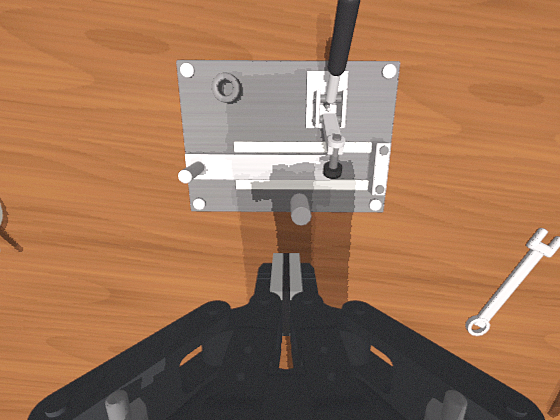

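Run:
```python
from h import *
o=manip.get_obs()
J=np.array([(115,120),(115,-125),(-60,-125),(-60,120)])/1000
P=[(177,60.5),(399,62.5),(382,211),(191,211)]
th,t,r=fit(J,[at("wrist",p,.012,o) for p in P]);print(th,t,np.round(r,1))
R=np.array([[np.cos(th),-np.sin(th)],[np.sin(th),np.cos(th)]])
q=lambda p,z:np.round(R.T@(at("wrist",p,z,o)[:2]-t)*1000,1)
print("pin",q((185,176),.075),"spig",q((300,206),.067),"outer",q((184,171),.024),"tcp",R.T@(o["position"][:2]-t)*1000)
print("yaw",2*np.arctan2(o["ee_rot"][1],o["ee_rot"][0]))
for n,j in dict(pin=(0,102),tip=(140,-45)).items(): print(n,t+R@(np.array(j)/1000))
```

```text
0.1108401133836977 [0.49783311 0.01809677] [[-1.1 -2.5]
 [-2.1  1.5]
 [ 2.1  2.3]
 [ 1.1 -1.3]]
pin [1.000e-01 1.004e+02] spig [-33.6 -16.3] outer [ -5.3 118.2] tcp [-13.78092038  -0.24421857]
yaw 0.1163929479725868
pin [0.48655055 0.11947085]
tip [ 0.6419516  -0.01114122]
```

>>> {"fn": "arm_command", "kwargs": {
  "plan": [
    {"dp": [7,-48,0],"spin": 0.003},
    {"dp": [7,-48,0],"spin": 0},
    {"dp": [0,-46,15],"spin": 0},
    {"dp": [0,0,46],"spin": 0},
    {"dp": [0,0,46],"spin": 0}
  ]
}}

```text
clock: 3.5
position: [0.482, 0.1602, 0.297]
ee_rot: [0.998, 0.057, 0.001, -0.0]
ft_force: [1.3, -1.2, -0.1]
grip_width: -0.0
grasp_force: 0.0
```

>>> {"fn": "arm_command", "kwargs": {
  "plan": [
    {"dp": [0,0,46],"spin": 0},
    {"dp": [0,0,35],"spin": 0},
    {"dp": [0,0,9],"spin": 0},
    {"dp": [0,0,0],"spin": 0}
  ]
}}

```text
clock: 3.9
position: [0.482, 0.1589, 0.2071]
ee_rot: [0.998, 0.056, -0.001, 0.0]
ft_force: [0.2, 0.2, 0.3]
grip_width: 0.003
grasp_force: 0.0
```

Run:
```python
from h import *
o=manip.get_obs();print(o["position"],o["ft_force"])
th=.1108;t=np.array([.4978,.0181]);R=np.array([[np.cos(th),-np.sin(th)],[np.sin(th),np.cos(th)]])
print(R.T@(o["position"][:2]-t)*1000)
cv2.imwrite("pics/s2.png",cv2.resize(viewer.camera("side")[150:310,220:380],None,fx=3.5,fy=3.5))
```

```text
[0.48198446 0.15892179 0.20712859] [0.2433098  0.17487604 0.345643  ]
[ -0.1474101  141.70704024]
```

View pics/s2.png

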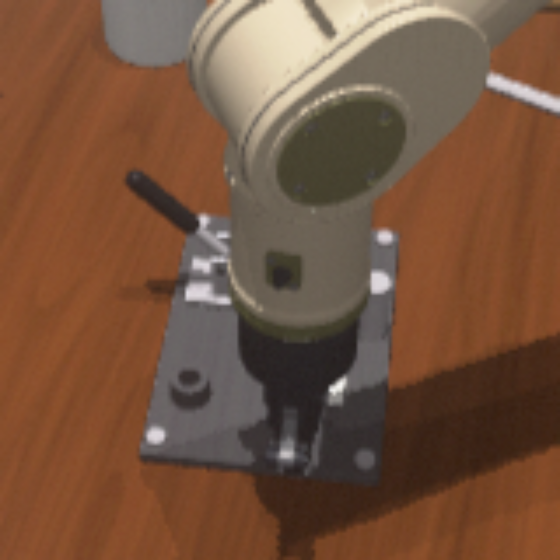

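>>> {"fn": "arm_command", "kwargs": {
  "plan": [
    {"dp": [0,6,0],"spin": 0},
    {"dp": [0,6,0],"spin": 0},
    {"dp": [0,6,0],"spin": 0},
    {"dp": [0,6,0],"spin": 0},
    {"dp": [0,6,0],"spin": 0}
  ]
}}

```text
clock: 4.45
position: [0.4855, 0.1307, 0.209]
ee_rot: [0.998, 0.058, 0.001, -0.001]
ft_force: [0.1, 6.2, 2.3]
grip_width: -0.002
grasp_force: 2.6
```

>>> {"fn": "arm_command", "kwargs": {
  "plan": [
    {"dp": [0,4,0],"spin": 0},
    {"dp": [0,4,0],"spin": 0},
    {"dp": [0,4,0],"spin": 0},
    {"dp": [0,4,0],"spin": 0},
    {"dp": [0,4,0],"spin": 0}
  ]
}}

```text
clock: 4.95
position: [0.4877, 0.1109, 0.209]
ee_rot: [0.998, 0.058, 0.001, -0.001]
ft_force: [-0.9, 6.2, 2.4]
grip_width: 0.003
grasp_force: 2.7
```

>>> {"fn": "arm_command", "kwargs": {
  "plan": [
    {"dp": [0,2,0],"spin": 0},
    {"dp": [0,2,0],"spin": 0},
    {"dp": [0,2,0],"spin": 0},
    {"dp": [0,2,0],"spin": 0},
    {"dp": [0,2,0],"spin": 0}
  ]
}}

```text
clock: 5.45
position: [0.4888, 0.1029, 0.2094]
ee_rot: [0.998, 0.058, 0.002, -0.002]
ft_force: [-3.9, 17.5, 5.9]
grip_width: 0.002
grasp_force: 7.2
```

>>> {"fn": "arm_command", "kwargs": {
  "plan": [
    {"dp": [0,1,0],"spin": 0},
    {"dp": [0,1,0],"spin": 0},
    {"dp": [0,1,0],"spin": 0}
  ]
}}

```text
clock: 5.75
position: [0.4889, 0.1019, 0.2097]
ee_rot: [0.998, 0.059, 0.002, -0.003]
ft_force: [-3.0, 25.0, 5.3]
grip_width: -0.002
grasp_force: 10.5
```

>>> {"fn": "arm_command", "kwargs": {
  "plan": [
    {"dp": [0,-15,0],"spin": 0},
    {"dp": [0,-45,0],"spin": 0},
    {"dp": [0,-15,-40],"spin": 0},
    {"dp": [0,0,-50],"spin": 0},
    {"dp": [0,0,-50],"spin": 0}
  ]
}}

```text
clock: 6.25
position: [0.4797, 0.172, 0.3499]
ee_rot: [0.998, 0.058, -0.0, 0.0]
ft_force: [1.6, 0.0, 0.8]
grip_width: -0.001
grasp_force: 0.0
```

>>> {"fn": "arm_command", "kwargs": {
  "plan": [
    {"dp": [0,50,-10],"spin": 0},
    {"dp": [0,48,0],"spin": 0},
    {"dp": [-20,45,0],"spin": 0},
    {"dp": [-20,45,0],"spin": 0},
    {"dp": [0,0,0],"spin": 0}
  ]
}}

```text
clock: 6.75
position: [0.4602, -0.0253, 0.3581]
ee_rot: [0.999, 0.052, 0.0, 0.001]
ft_force: [0.1, 1.1, 0.1]
grip_width: -0.0
grasp_force: 0.0
```

Run:
```python
from h import *
o=manip.get_obs();print(o["position"],o["ee_rot"],o["clock"])
im=viewer.camera("wrist");cv2.imwrite("pics/w3.png",im)
cv2.imwrite("pics/w3c.png",cv2.resize(im[30:240,150:430],None,fx=2.85,fy=2.85,interpolation=cv2.INTER_CUBIC))
import json;json.dump([list(map(float,o["position"])),list(map(float,o["ee_rot"]))],open("w3.json","w"))
```

```text
[ 0.46022509 -0.02534579  0.35805956] [9.98622401e-01 5.24504890e-02 1.19929726e-06 1.49847607e-03] 6.75
```

View pics/w3c.png

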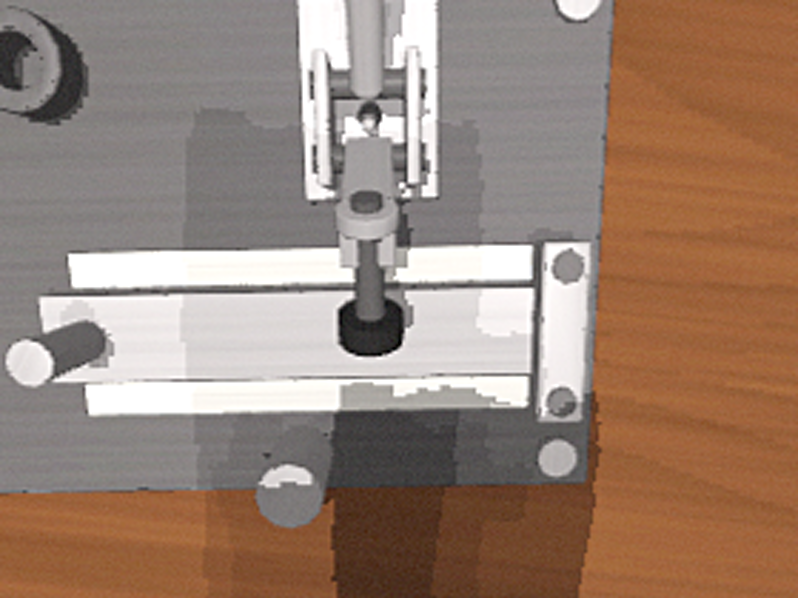

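Run:
```python
from h import *
import json
p,q=json.load(open("w3.json"));o=dict(position=p,ee_rot=q)
A=lambda u,v,z:at("wrist",(150+(u+.5)/2.85-.5,30+(v+.5)/2.85-.5),z,o)[:2]
a=A(70,255,.018);b=A(532,247,.018);d=b-a;print("theta",np.arctan2(d[0],-d[1]))
c=A(87,413,.018);e=A(528,405,.018);d=e-c;print("theta",np.arctan2(d[0],-d[1]))
end=A(533,332,.024);th=.112;R=np.array([[np.cos(th),-np.sin(th)],[np.sin(th),np.cos(th)]])
t=end-R@[0,-.1];print("t",t,"yaw",2*np.arctan2(q[1],q[0]))
J=lambda u,v,z:np.round(R.T@(A(u,v,z)-t)*1000,1)
print("pad",J(370,330,.1),"pin",J(30,364,.075),"arm hinge",J(370,158,.055),"handle hinge",J(370,82,.058),"corner",J(586,482,.012))
print("tcp",R.T@(np.array(p[:2])-t)*1000,"tip",t+R@[.14,-.045])
```

```text
theta 0.12177740375873171
theta 0.12316898112132281
t [0.49778942 0.02686422] yaw 0.10494925370992107
pad [ 10.3 -44.9] pin [-1.8 55. ] arm hinge [ 54.6 -44.7] handle hinge [ 74.3 -45. ] corner [ -58.2 -124.9]
tcp [-43.16426981 -47.68447907] tip [ 0.64194172 -0.00220659]
```

>>> {"fn": "arm_command", "kwargs": {
  "plan": [
    {"dp": [48,-3,0],"spin": -0.01},
    {"dp": [48,0,0],"spin": 0},
    {"dp": [48,0,0],"spin": 0},
    {"dp": [48,0,0],"spin": 0},
    {"dp": [38,0,0],"spin": 0}
  ]
}}

```text
clock: 7.3
position: [0.692, 0.0136, 0.3575]
ee_rot: [0.998, 0.062, 0.0, -0.0]
ft_force: [0.1, 0.3, -1.2]
grip_width: 0.002
grasp_force: 0.0
```

>>> {"fn": "arm_command", "kwargs": {
  "plan": [
    {"dp": [0,0,0],"spin": 0},
    {"dp": [0,0,39],"spin": 0},
    {"dp": [0,0,38],"spin": 0},
    {"dp": [0,0,0],"spin": 0}
  ]
}}

```text
clock: 7.7
position: [0.6879, 0.0128, 0.2755]
ee_rot: [0.998, 0.063, -0.004, -0.0]
ft_force: [-2.0, 0.5, -0.9]
grip_width: 0.001
grasp_force: 0.0
```

Run:
```python
from h import *
o=manip.get_obs();print(o["position"],o["ee_rot"],o["ft_force"],o["clock"])
th=.118;t=np.array([.4978,.0269]);R=np.array([[np.cos(th),-np.sin(th)],[np.sin(th),np.cos(th)]])
print(R.T@(o["position"][:2]-t)*1000)
cv2.imwrite("pics/s4.png",cv2.resize(viewer.camera("side")[130:290,180:380],None,fx=3.5,fy=3.5))
```

```text
[0.68791328 0.01282339 0.27551793] [ 9.98016391e-01  6.28174345e-02 -4.14912324e-03 -1.93067746e-04] [-2.02035023  0.48644325 -0.87239551] 7.7
[187.13405322 -36.36006718]
```

View pics/s4.png

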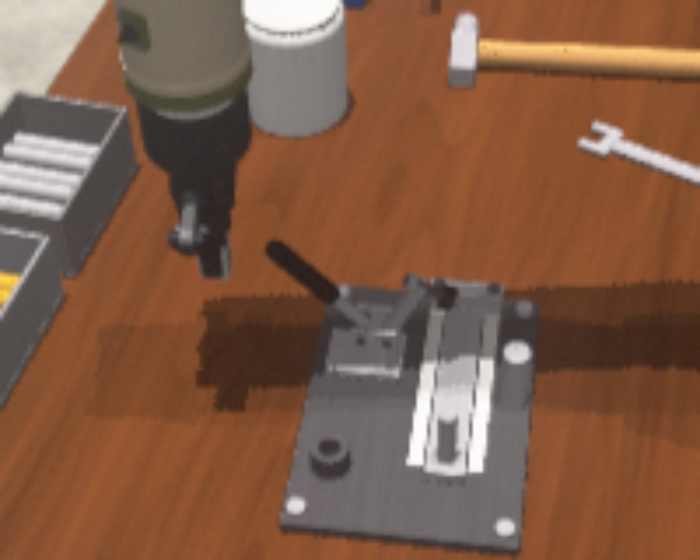

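>>> {"fn": "arm_command", "kwargs": {
  "plan": [
    {"dp": [0,8,0],"spin": 0.006},
    {"dp": [-12,0,0],"spin": 0},
    {"dp": [-10,0,0],"spin": 0},
    {"dp": [-8,0,0],"spin": 0},
    {"dp": [-8,0,0],"spin": 0}
  ]
}}

```text
clock: 8.25
position: [0.6554, 0.0003, 0.2854]
ee_rot: [0.998, 0.059, 0.007, -0.0]
ft_force: [21.6, 2.7, 15.0]
grip_width: 0.002
grasp_force: 10.6
```

>>> {"fn": "arm_command", "kwargs": {
  "plan": [
    {"dp": [-8,0,0],"spin": 0},
    {"dp": [-8,0,0],"spin": 0},
    {"dp": [-8,0,0],"spin": 0},
    {"dp": [-8,0,0],"spin": 0}
  ]
}}

```text
clock: 8.65
position: [0.6223, -0.0034, 0.2838]
ee_rot: [0.998, 0.059, 0.003, 0.0]
ft_force: [2.4, -0.0, 2.5]
grip_width: -0.002
grasp_force: 1.4
```

>>> {"fn": "arm_command", "kwargs": {
  "plan": [
    {"dp": [-8,0,0],"spin": 0},
    {"dp": [-8,0,0],"spin": 0},
    {"dp": [-8,0,0],"spin": 0}
  ]
}}

```text
clock: 8.95
position: [0.5965, -0.0066, 0.2803]
ee_rot: [0.998, 0.059, -0.001, 0.0]
ft_force: [0.3, 0.0, -0.1]
grip_width: 0.002
grasp_force: 0.0
```

>>> {"fn": "arm_command", "kwargs": {
  "plan": [
    {"dp": [-8,0,0],"spin": 0},
    {"dp": [-8,0,0],"spin": 0},
    {"dp": [-6,0,0],"spin": 0},
    {"dp": [0,0,0],"spin": 0}
  ]
}}

```text
clock: 9.35
position: [0.5749, -0.0091, 0.2805]
ee_rot: [0.998, 0.059, -0.0, 0.0]
ft_force: [0.8, 0.1, 0.2]
grip_width: 0.003
grasp_force: 0.0
```

Run:
```python
from h import *
o=manip.get_obs();print(o["position"],o["ft_force"],o["clock"])
th=.118;t=np.array([.4978,.0269]);R=np.array([[np.cos(th),-np.sin(th)],[np.sin(th),np.cos(th)]])
print(R.T@(o["position"][:2]-t)*1000)
cv2.imwrite("pics/s5.png",cv2.resize(viewer.camera("side")[130:290,180:380],None,fx=3.5,fy=3.5))
```

```text
[ 0.5749095  -0.00908528  0.28053953] [0.78851497 0.05518759 0.21493643] 9.35
[ 72.3368736  -44.81286111]
```

View pics/s5.png

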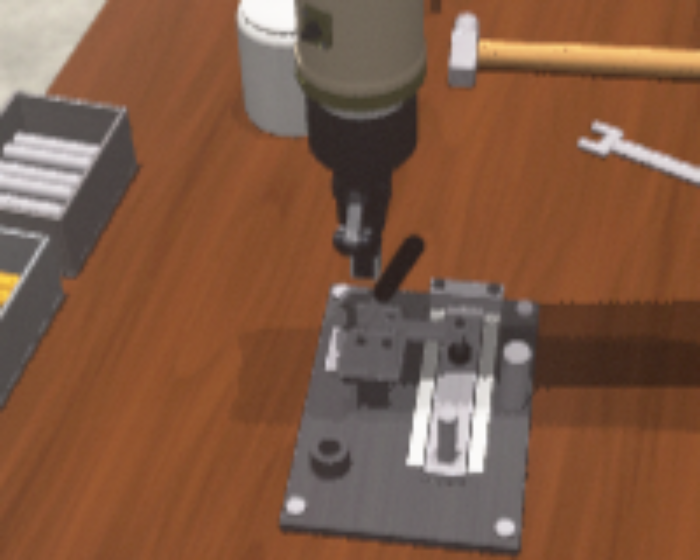

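>>> {"fn": "arm_command", "kwargs": {
  "plan": [
    {"dp": [20,0,0],"spin": 0},
    {"dp": [40,0,-25],"spin": 0},
    {"dp": [0,0,-49],"spin": 0},
    {"dp": [0,0,-49],"spin": 0},
    {"dp": [0,0,0],"spin": 0}
  ]
}}

```text
clock: 9.9
position: [0.6367, -0.001, 0.4108]
ee_rot: [0.998, 0.059, 0.005, -0.0]
ft_force: [-0.8, 0.8, 0.5]
grip_width: 0.0
grasp_force: 0.0
```

>>> {"fn": "arm_command", "kwargs": {
  "plan": [
    {"dp": [-48,0,0],"spin": 0},
    {"dp": [-48,0,0],"spin": 0},
    {"dp": [-48,0,0],"spin": 0},
    {"dp": [-40,0,0],"spin": 0},
    {"dp": [0,0,0],"spin": 0}
  ]
}}

```text
clock: 10.4
position: [0.4491, -0.0241, 0.4036]
ee_rot: [0.998, 0.059, -0.0, 0.002]
ft_force: [1.2, -0.0, -0.1]
grip_width: 0.0
grasp_force: 0.0
```

Run:
```python
from h import *
o=manip.get_obs();print(o["position"],o["ft_force"],o["clock"])
im=viewer.camera("wrist")
cv2.imwrite("pics/w6c.png",cv2.resize(im[0:210,150:430],None,fx=2.85,fy=2.85,interpolation=cv2.INTER_CUBIC))
```

```text
[ 0.4490583  -0.0241227   0.40355316] [ 1.20197338 -0.01154569 -0.0624133 ] 10.4
```

View pics/w6c.png

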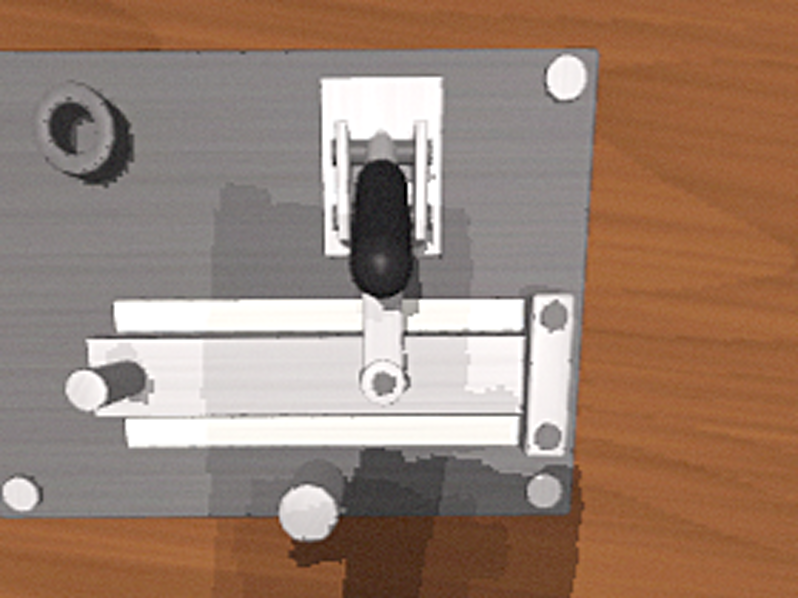

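The picture shows the bar's end at column 523, level with the guide ends at the stop. The handle is over to the robot's side, the arm is level with its pad on the bar at (382,382), and the spigot and collar are still standing.

```bash
python3 -c "
from workcell import manip
print(manip.hand_in())"
```

```text
the job is handed in; nothing more can be done
None
```

The bar is pushed home against the end stop (any gap under about 0.5 mm in the image), the toggle clamp is snapped shut with its pad on the bar, and the job was handed in at about 10.5 s; the judge's verdict was not shown.

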